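Load a trimming blade onto its locating pin

TASK

Take the notched trimming blade from the brown tray and lay it flat in the grey blade holder, notch towards the brass pin; slide it gently along the bed until the bottom of its notch rests against the pin, wherever the pin has been set. Then swing the orange keeper fully round over the blade and let go, with no hard pushing on the blade and without disturbing the cup and the vial.

Things in the scene. Friction and masses are not known exactly. Their poses are not given: they have to be found in the camera images.
- blade: loose steel blade, 110 x 40 x 4 mm (x, y, z), about 60 g, flat on the tray. Origin: centre of its underside; x along it towards the notched end. The U notch opens at the +x end: 8 mm wide, 16 mm deep (x = 39 to 55 mm), mouth flared to 15 mm over the last 6 mm. A blue upright grip stands on it: 33 mm long (x = -45 to -12 mm), 12 mm wide in y, from z = 4 to 30 mm; pinch it across y.
- notch (a point): point in the blade's notch, on its centre line 42 mm ahead (+x) of the blade's origin and 2 mm above its underside: where the axis of the pin is when the pin touches the notch's bottom
- tray: brown flat tray, a solid slab 120 x 260 x 14 mm, fixed; origin: centre of its underside, long side along its y. The blade lies on its top.
- holder: grey blade holder, fixed, 170 x 100 mm (x, y). Origin: centre of its underside. The flat bed lies 14 mm above that between two side rails (46 mm apart, 3 mm higher than the bed, x = -60 to 75 mm); its ends are open. The blade goes on with its x along the holder's x; fully home its origin lies 42 mm behind the pin (x = 0 to 16 mm). Too hard: over 25 N on the pin, over 40 N on the bed.
- bed (a point): centre of the bed's surface, 14 mm above the holder's origin, axes as the holder's. A single rigid brass pin, 6 mm across, rises 7.5 mm above the bed on the centre line (y = 0), from a black slot; its setting differs each time, anywhere from x = 42 to 58 mm, and is not measured: it must be seen or felt.
- keeper (a joint): angle of the orange keeper in rad: 0 = swung out beside the bed, grows clockwise seen from above to the stop at 1.87 = across the blade; it starts between 0 and 0.4 and stays where it is left (about 0.05 N m of friction, under 2 N at the post)
- keeper_post (a point): middle of the grip part of the keeper's black post (upright cylinder, 10 mm across, from 14 mm below to 12 mm above this point), 30 mm from the pivot; the arm of the keeper lies under it, its top 14 mm below this point, and passes 2 mm over the blade
- keeper_pivot (a point): on the keeper's upright pivot axis, at the same height as the post's point; in the holder frame at x = 26, y = 38, z = 40 mm; the pivot's nut tops out 10 mm below this point. With the keeper shut the post stands at x = 26, y = 8 mm of the holder.
- cup: white specimen cup, 49 mm across, 55 mm tall, loose, a bystander; origin under its centre
- vial: small dropper vial with white cap, 26 mm across, 58 mm tall, loose, a bystander; origin under its centre
Things that resemble listed ones, but are neither listed nor needed, are in the scene too. Of the things shaped like the blade, the steel one is meant.

How it is judged:
On the way, in this order (a step that is already met when the one before it is completed fails the run):
1. the blade lies flat in the bed with its notch home on the pin, the keeper still open (horizontal distance between notch and pin_c0 below 0.002 m and z of blade in the frame of bed between -0.0015 and 0.0015 m and y of notch in the frame of bed between -0.003 and 0.003 m and angle between the x axis of blade and the x axis of holder, either way round below 0.08 rad and angle between blade's own z axis and vertical below 0.03 rad and value of joint keeper below 0.8 rad), for 0.2 s.
2. the keeper is swung shut over the blade, which is still home (horizontal distance between notch and pin_c0 below 0.002 m and z of blade in the frame of bed between -0.0015 and 0.0015 m and y of notch in the frame of bed between -0.003 and 0.003 m and angle between the x axis of blade and the x axis of holder, either way round below 0.08 rad and angle between blade's own z axis and vertical below 0.03 rad and value of joint keeper above 1.72 rad), for 0.2 s.
At the end, for the whole second after the job is handed in: the blade lies flat on the bed (within 1.5 mm) in line with the holder (within 0.08 rad), the bottom of its notch within 2 mm of touching the pin, at rest; the keeper stands beyond 1.72 rad; blade and holder are released (all of step 2 and linear speed of blade below 0.02 m/s and contact force between the fingers and blade below 0.1 N and contact force between the fingers and holder below 0.1 N).
It fails at once if the blade is pushed against the pin with more than 25 N or onto the holder with more than 40 N (contact force between blade and pin_c0 above 25 N or contact force between blade and holder above 40 N).
It fails at once if the cup or the vial is moved by more than 20 mm (distance of any of cup, vial from where it was at the start of the episode above 0.02 m).
It also fails if it takes over 58 s, if anything falls off the work surface, if the arm or the gripper's body presses on something with over 40 N, if the wrist force passes 120 N, or if a joint passes its speed limit or range.

ROBOT

A 6-joint arm with a two-finger parallel gripper is mounted at the origin on a cart in front of the work surface, level with it; the furniture and walls round the work are solid. World frame = base frame: x ahead of the robot, y to its left, z up, the work surface at z = 0. Lengths are in m, angles in rad, forces in N, time in s.
With the tool pointing down it reaches from about 0.35 to 0.775 m from the base axis. Payload 7.3 kg.
Tool frame: the origin (TCP) lies at the centre of the arm's flange, where the gripper is bolted on; the fingertips stand 178 mm ahead of it and the grasp point (between the pads) lies 159 mm ahead of it; x points along the fingers, y is the direction in which the jaws open and shut, and the axes are right-handed (so a half turn about x gives the same grasp; the last joint's range is limited). The gripper opens to 92 mm and grips with 3 to 60 N. Pads are 19 mm wide; open, the fingers measure 130 mm over their backs; the gripper's body (75 mm by 190 mm) begins 47 mm behind the grasp point.
Start: joints at [-0.146, 0.342, 1.524, -0, 1.275, -0.146], TCP at [0.525, 0, 0.405] pointing down, gripper open.
Joint ranges: [-2.53, 2.53], [-0.77, 2.02], [0.04, 2.7], [-1, 4.14], [0.28, 2.66], [-3.11, 3.11]. Speed limits (rad/s): [2.57, 2.57, 3.14, 3.14, 3.14, 3.14].

INTERFACE

Orientations are given as [roll, pitch, yaw] about the fixed x, y, z axes, in that order (R = Rz(yaw) Ry(pitch) Rx(roll)).
In Python, from cell import readout, cams, workorder gives the robot as it stands.
- The arm moves only by the shell command python3 -m inch 'ROWS' [FORCE]. ROWS is text: rows parted by semicolons, each of 5 numbers parted by spaces: the shift along the world's x, y, z in mm, then the turn about the world's z in rad, then the opening, from 0 (shut) to 1 (fully open). A call has 1 to 8 rows; each row shifts and turns the commanded pose from where the row before left it; what a row does not reach is not made up. A row lasts 1/12 s, in which the tool goes at most 41.7 mm and 7.16 degrees, less where a joint would pass 70% of its speed; a pose out of reach is approached as far as the arm can. A call is refused whole if a number of a shift passes 41.7 or a number of a turn 0.125, either way. A call with a gripper value outside its range is refused whole. The fingers move at their own pace and stop on an object; FORCE is the grip in N (left out, the last holds). Time passes only in rows, so rows that do not move let the fingers close. It gives the time, the measured TCP pose, the force and the opening at its end, in the units of the state.
- readout.observe(): the state, without advancing time (a new reading comes with each control period).
- cams.read_camera(name): name is "scene" or "side" or "wrist"; returns a dict with "color" (384x512x3 uint8, red, green, blue), "fx", "fy", "cx", "cy" (pixels), "dist_coeffs" ([k1, k2, p1, p2, k3] as OpenCV has them; the pictures are not rectified), "world_to_cam" (4x4, takes a point from world to camera coordinates); the wrist camera has in their place "T_tool_cam" (4x4, takes a point from camera to tool coordinates, whose origin is the TCP and whose axes are the tool frame's). Camera axes: x right, y down, z forward; pixel columns grow to the right and rows downward; lengths in m; the calibration is good to about 2 mm. A picture is of the moment at which its call begins: read the wrist's pose just before it. There is no depth.
- workorder.hand_in(): hands the job in, once; it reports no verdict.
The state is a dict: "time": time; "qpos": joint angles; "qvel": joint speeds; "joint_efforts": joint torques, N m; "tool_pos": TCP position; "tool_rot": TCP orientation; "contact_force": force on the tool from outside, world axes, zero at the start; "torque": the same for the moment, N m; "opening": finger opening in m.
Only numpy, scipy, OpenCV 4.12 (cv2) and the standard library are available. Lean on these libraries where they do the work, as an engineer would, in place of code of your own. Each camera call takes 0.05 s, during which the arm holds its last target.

## Working session

There is one attempt and no reset: what is moved stays moved. The work goes in short steps, Python scripts to look and compute and a shell command to move; the robot and the scene stay as the last step left them, time stands still between calls to the robot, and variables do not carry over. Pictures are saved under pics/ and viewed, and the job is handed in when it is done.

```bash
ls; mkdir -p pics; cat > h.py <<'E'
import numpy as np, cv2
from cell import readout, cams
from scipy.spatial.transform import Rotation as R
def T_tool():
    s=readout.observe(); T=np.eye(4); T[:3,:3]=R.from_euler('xyz',s['tool_rot']).as_matrix(); T[:3,3]=s['tool_pos']; return T
def grab(name,fn=None):
    T=T_tool(); c=cams.read_camera(name)
    if name=='wrist': c['c2w']=T@np.array(c['T_tool_cam'])
    else: c['c2w']=np.linalg.inv(np.array(c['world_to_cam']))
    c['K']=np.array([[c['fx'],0,c['cx']],[0,c['fy'],c['cy']],[0,0,1]]); c['d']=np.array(c['dist_coeffs'],float)
    if fn: cv2.imwrite('pics/'+fn,cv2.cvtColor(np.array(c['color']),cv2.COLOR_RGB2BGR)); np.save('pics/'+fn[:-4]+'.npy',c,allow_pickle=True)
    return c
def load(fn): return np.load('pics/'+fn[:-4]+'.npy',allow_pickle=True).item()
def ray(c,uv):
    p=cv2.undistortPoints(np.array(uv,float).reshape(-1,1,2),c['K'],c['d']).reshape(-1,2)
    d=np.c_[p,np.ones(len(p))]@c['c2w'][:3,:3].T
    return c['c2w'][:3,3],d
def plane(c,uv,z):
    o,d=ray(c,uv); t=(z-o[2])/d[:,2]; return o+d*t[:,None]
def proj(c,P):
    w=np.linalg.inv(c['c2w']); r,_=cv2.Rodrigues(w[:3,:3]); return cv2.projectPoints(np.array(P,float).reshape(-1,1,3),r,w[:3,3],c['K'],c['d'])[0].reshape(-1,2)
E
python3 - <<'E'
from h import *
print(readout.observe())
for n in ['scene','side','wrist']:
    c=grab(n,n+'0.png'); print(n,c['c2w'].round(3).tolist(),c['fx'])
a=[cv2.imread(f'pics/{n}0.png') for n in ['scene','side','wrist']]
E
```

```text
pics
{'time': 0.0, 'qpos': array([-1.46021799e-01,  3.42692225e-01,  1.52502153e+00, -1.32546370e-07,
        1.27539298e+00, -1.45978015e-01]), 'qvel': array([-1.25601491e-04, -5.17302436e-05,  1.60572842e-03, -2.96152381e-04,
       -1.12408145e-04, -6.75773986e-04]), 'joint_efforts': array([ 7.61924657e-04, -4.31245601e+01, -2.44219762e+01,  7.17750052e-02,
        5.59406646e-02, -1.04314388e-04]), 'tool_pos': array([5.24858643e-01, 3.15851096e-05, 4.04059011e-01]), 'tool_rot': array([-1.71669063,  1.56928224,  2.9956546 ]), 'contact_force': array([0.5662783 , 0.05383731, 0.62967242]), 'torque': array([-0.02120526, -0.00058761,  0.02634676]), 'opening': 0.09196673533586212}
scene [[0.769, -0.284, 0.573, 0.029], [-0.639, -0.367, 0.676, -0.641], [0.018, -0.886, -0.463, 0.501], [0.0, 0.0, 0.0, 1.0]] 400.31988912010917
side [[-0.909, -0.229, 0.349, 0.133], [-0.417, 0.528, -0.74, 0.988], [-0.015, -0.818, -0.575, 0.798], [0.0, 0.0, 0.0, 1.0]] 490.7620064595796
wrist [[1.0, 0.0, -0.001, 0.524], [-0.0, -0.962, -0.272, 0.073], [-0.001, 0.272, -0.962, 0.385], [0.0, 0.0, 0.0, 1.0]] 285.9608173259506
```

View pics/scene0.png

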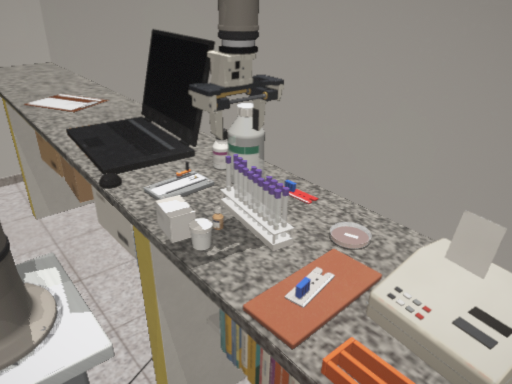

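View pics/side0.png

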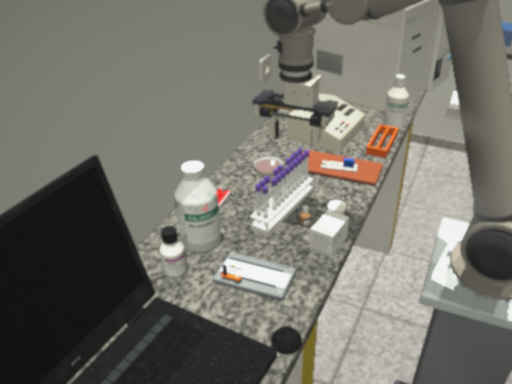

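View pics/wrist0.png

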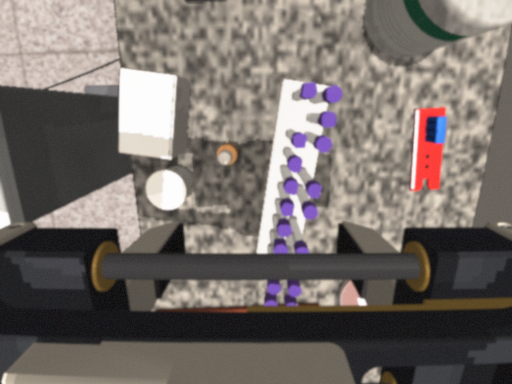

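The scene view shows the blade on the tray at about (311,288). A red lookalike sits at (300,192) and the holder at (180,185). I'll enlarge these to confirm them.

```bash
python3 - <<'E'
from h import *
print(T_tool().round(3))
s=cv2.imread('pics/scene0.png'); d=cv2.imread('pics/side0.png')
def crop(im,x,y,w,h,k): return cv2.resize(im[y:y+h,x:x+w],None,fx=k,fy=k,interpolation=cv2.INTER_CUBIC)
A=crop(s,245,250,140,90,2.85); B=crop(s,140,150,100,60,4)
C=crop(d,300,140,90,50,4.4); D=crop(d,205,245,100,60,4)
def fit(i): return cv2.resize(i,(400,260))
cv2.imwrite('pics/crops0.png',np.vstack([np.hstack([fit(A),fit(B)]),np.hstack([fit(C),fit(D)])]))
c=load('scene0.png')
print(plane(c,[[250,292],[322,335],[382,267],[310,252]],0.014).round(3))
print(plane(c,[[302,288],[322,280]],0.018).round(3))
c=load('side0.png')
print(plane(c,[[215,280],[278,297],[295,268],[233,252]],0.017).round(3))
E
```

```text
[[-0.001  1.    -0.     0.525]
 [ 0.    -0.    -1.     0.   ]
 [-1.    -0.001 -0.     0.404]
 [ 0.     0.     0.     1.   ]]
[[ 0.389 -0.213  0.014]
 [ 0.414 -0.363  0.014]
 [ 0.641 -0.32   0.014]
 [ 0.566 -0.195  0.014]]
[[ 0.467 -0.267  0.018]
 [ 0.513 -0.275  0.018]]
[[0.585 0.318 0.017]
 [0.434 0.308 0.017]
 [0.435 0.208 0.017]
 [0.592 0.216 0.017]]
```

View pics/crops0.png

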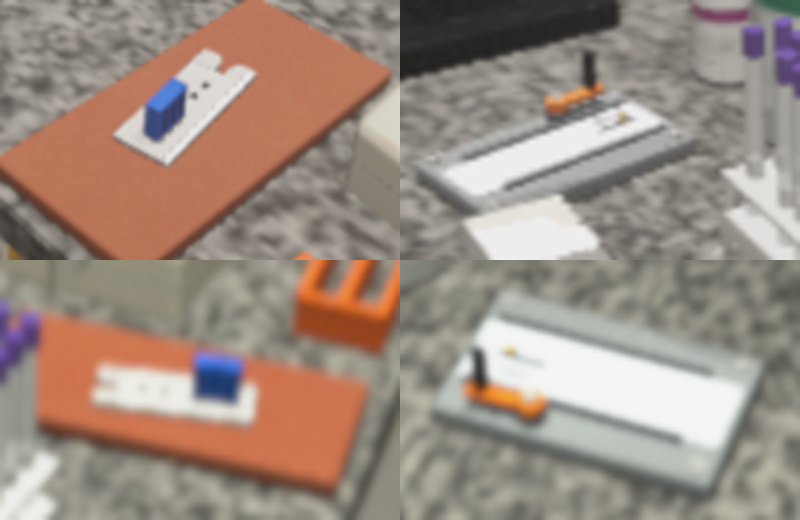

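The steel blade is the one on the brown tray, with its blue grip near scene (303,288) and its notch at (322,278). The lookalike is the red part at (300,192), which is not steel. I'm moving over the blade with the tool turned, so the wrist camera ends up on the notch side.

```bash
python3 -m inch '-6 -20 -4 -0.12 1;-6 -20 -4 -0.12 1;-6 -20 -4 -0.12 1;-6 -20 -4 -0.12 1;-6 -20 -4 -0.12 1;-6 -20 -4 -0.12 1;-6 -20 -4 -0.12 1;-6 -20 -4 -0.12 1'; python3 -m inch '-6 -20 -4 -0.12 1;-6 -20 -4 -0.12 1;-6 -20 -4 -0.12 1;-6 -20 -4 -0.12 1;-6 -20 -4 -0.12 1;-6 -20 -4 -0.12 1;0 0 0 0 1'
python3 - <<'E'
from h import *
print(T_tool().round(3)); grab('wrist','w1.png')
E
```

```text
time: 0.82
tool_pos: [0.4765, -0.1609, 0.3723]
tool_rot: [-0.973, 1.57, 2.773]
contact_force: [0.1, -0.2, -0.4]
opening: 0.0919
time: 1.4
tool_pos: [0.44, -0.2827, 0.3477]
tool_rot: [0.381, 1.569, -2.878]
contact_force: [0.4, -1.0, 0.1]
opening: 0.0919
[[-0.001 -0.117 -0.993  0.44 ]
 [-0.    -0.993  0.117 -0.283]
 [-1.     0.001  0.001  0.348]
 [ 0.     0.     0.     1.   ]]
```

View pics/w1.png

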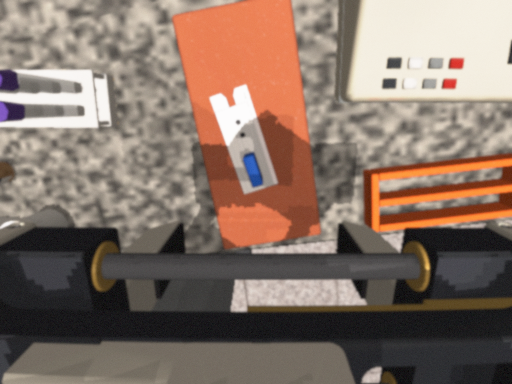

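The wrist view shows the blade at about (243,140), with the notch at (237,97) and the blue grip at (253,170). Next I'll measure it with masks.

```bash
cat >> h.py <<'E'
def blade(fn,zt,roi,view=None):
    """zt = blade underside z"""
    c=load(fn); im=np.array(c['color']); hsv=cv2.cvtColor(im,cv2.COLOR_RGB2HSV)
    m=np.zeros(im.shape[:2],np.uint8); x0,y0,x1,y1=roi; m[y0:y1,x0:x1]=1
    blue=((hsv[...,0]>100)&(hsv[...,0]<130)&(hsv[...,1]>120)&(m>0)).astype(np.uint8)
    return c,im,hsv,m,blue
E
python3 - <<'E'
from h import *
c,im,hsv,m,blue=blade('w1.png',.014,(195,70,300,205))
steel=((hsv[...,1]<70)&(hsv[...,2]>90)&(m>0)).astype(np.uint8)
full=((steel|blue)>0).astype(np.uint8)
full=cv2.morphologyEx(full,cv2.MORPH_CLOSE,np.ones((3,3)))
n,l,st,_=cv2.connectedComponentsWithStats(full); k=1+np.argmax(st[1:,4]); full=(l==k).astype(np.uint8)
ct=max(cv2.findContours(full,0,1)[0],key=cv2.contourArea)
pts=plane(c,ct.reshape(-1,2),.018)[:,:2].astype(np.float32)
r=cv2.minAreaRect(pts*1000); print('rect',r); b=cv2.boxPoints(r); print(b)
bt=cv2.findContours(blue,0,1)[0]; bt=max(bt,key=cv2.contourArea)
# brighter blue top
top=((blue>0)&(hsv[...,2]>np.percentile(hsv[...,2][blue>0],50))).astype(np.uint8)
for nm,mm in [('blue',blue),('top',top)]:
    ys,xs=np.nonzero(mm); print(nm,len(xs),xs.mean(),ys.mean(),plane(c,[[xs.mean(),ys.mean()]],.044).round(4), cv2.minAreaRect((plane(c,np.c_[xs,ys],.044)[:,:2]*1000).astype(np.float32)))
v=im.copy(); v=cv2.cvtColor(v,cv2.COLOR_RGB2BGR); cv2.drawContours(v,[ct],-1,(0,255,0),1)
cv2.imwrite('pics/w1c.png',np.hstack([cv2.resize(x[70:205,195:300],None,fx=3.5,fy=3.5,interpolation=cv2.INTER_NEAREST) for x in (v,cv2.cvtColor(im,cv2.COLOR_RGB2BGR))]))
E
```

```text
rect ((482.2350158691406, -271.54803466796875), (110.75269317626953, 41.19691848754883), 11.370163917541504)
[[ 423.88458 -262.27112]
 [ 432.0064  -302.6595 ]
 [ 540.58545 -280.82495]
 [ 532.4636  -240.43658]]
blue 355 252.55492957746478 169.3661971830986 [[ 0.456  -0.2777  0.044 ]] ((455.6493225097656, -277.66278076171875), (33.09992980957031, 11.558320999145508), 11.30286979675293)
top 177 250.89265536723164 165.4463276836158 [[ 0.4602 -0.2765  0.044 ]] ((459.73095703125, -276.5350341796875), (19.620370864868164, 9.61701774597168), 11.238865852355957)
```

View pics/w1c.png

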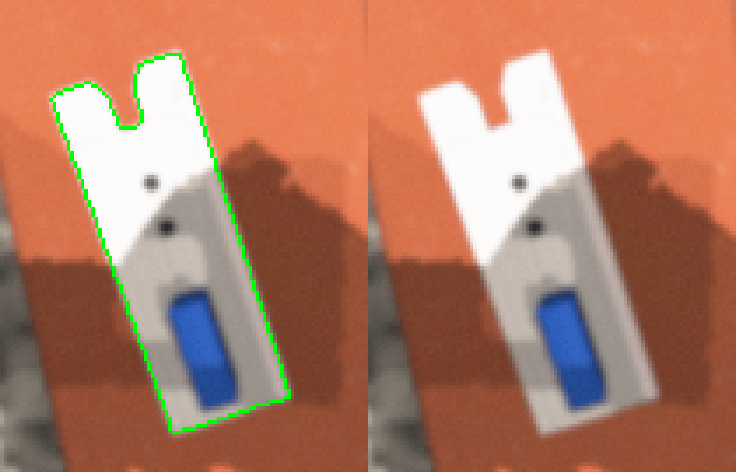

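The outline measures 110.8 x 41.2 mm, and the grip position agrees with it to within 1.5 mm. The centre is (482,-271.5) mm and the yaw is 0.198 rad. Now I'm aligning over the grip.

```bash
python3 -m inch '5 2 -20 0.105 0.6;5 2 -20 0.105 0.6;5 1 -20 0.106 0.6;0 0 -20 0 0.5;0 0 0 0 0.5;0 0 0 0 0.5'
python3 - <<'E'
from h import *
T=T_tool();print(T.round(4), np.arctan2(-T[1,2],-T[0,2]))
E
```

```text
time: 1.95
tool_pos: [0.4561, -0.2741, 0.2683]
tool_rot: [-0.929, 1.568, 2.421]
contact_force: [-0.3, 0.0, -0.4]
opening: 0.0564
[[-0.0019  0.2069 -0.9784  0.4561]
 [ 0.0016 -0.9784 -0.2069 -0.2741]
 [-1.     -0.002   0.0015  0.2683]
 [ 0.      0.      0.      1.    ]] 0.20843637859314043
```

```bash
python3 -m inch '-1 -3 -20 -0.01 0.45;0 0 -20 0 0.4;0 0 -15 0 0.4;0 0 -10 0 0.4;0 0 -3 0 0.4;0 0 0 0 0.4'
python3 - <<'E'
from h import *
T=T_tool();print(T.round(4), np.arctan2(-T[1,2],-T[0,2])); grab('wrist','w2.png')
E
```

```text
time: 2.45
tool_pos: [0.4552, -0.278, 0.2011]
tool_rot: [2.083, 1.571, -0.862]
contact_force: [-0.3, 0.3, -0.1]
opening: 0.0367
[[ 2.000e-04  1.958e-01 -9.806e-01  4.552e-01]
 [-2.000e-04 -9.806e-01 -1.958e-01 -2.780e-01]
 [-1.000e+00  2.000e-04 -1.000e-04  2.011e-01]
 [ 0.000e+00  0.000e+00  0.000e+00  1.000e+00]] 0.19707989093545475
```

View pics/w2.png

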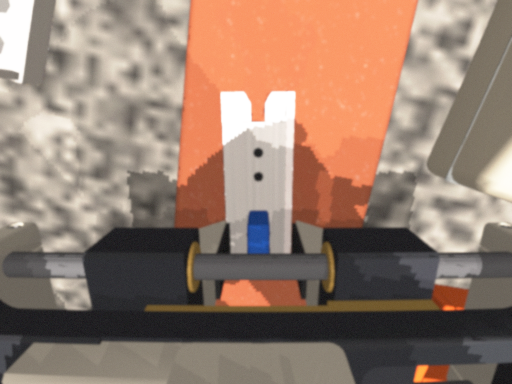

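The grip at (258,232) sits centred between the jaws and the blade is aligned. Closing now.

```bash
python3 -m inch '0 0 0 0 0;0 0 0 0 0;0 0 0 0 0;0 0 0 0 0;0 0 0 0 0;0 0 0 0 0' 25; python3 -m inch '0 0 8 0 0;0 0 20 0 0;0 0 30 0 0;0 0 30 0 0;0 0 0 0 0'
python3 - <<'E'
from h import *
grab('wrist','w3.png')
E
```

```text
time: 3.0
tool_pos: [0.4551, -0.278, 0.2012]
tool_rot: [2.26, 1.57, -0.685]
contact_force: [-0.1, 0.8, 4.4]
opening: 0.012
time: 3.42
tool_pos: [0.4562, -0.2789, 0.2945]
tool_rot: [2.249, 1.561, -0.695]
contact_force: [1.1, -0.0, -0.0]
opening: 0.0116
```

View pics/w3.png

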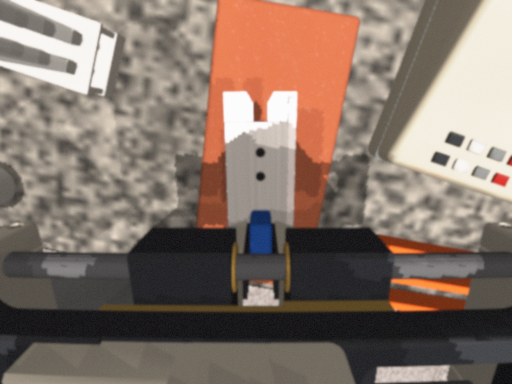

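The blade is lifted straight with the notch at (261,108). I'm carrying it high toward the holder and stopping to its right, so the held blade doesn't hide the bed.

```bash
python3 -m inch '0 10 25 0 0;-1 20 25 0 0;-1 30 25 -0.02 0;-1 35 15 -0.02 0;-1 35 0 -0.02 0;-1 35 0 -0.02 0;-1 35 0 -0.02 0;-1 35 0 -0.02 0' 30;python3 -m inch '-1 35 0 -0.02 0;-1 35 0 0 0;-1 35 0 0 0;-1 35 0 0 0;-1 30 0 0 0;-1 15 0 0 0;0 0 0 0 0;0 0 0 0 0'
python3 - <<'E'
from h import *
T=T_tool();print(T.round(4), np.arctan2(-T[1,2],-T[0,2]));grab('wrist','w4.png'); grab('side','s4.png')
E
```

```text
time: 4.13
tool_pos: [0.4473, -0.0414, 0.3779]
tool_rot: [-0.298, 1.569, 2.919]
contact_force: [0.6, 0.6, -0.1]
opening: 0.0117
time: 4.8
tool_pos: [0.4417, 0.1425, 0.3779]
tool_rot: [0.328, 1.569, -2.755]
contact_force: [0.2, 0.5, -0.7]
opening: 0.0121
[[-1.900e-03  5.890e-02 -9.983e-01  4.417e-01]
 [-8.000e-04 -9.983e-01 -5.890e-02  1.425e-01]
 [-1.000e+00  7.000e-04  1.900e-03  3.779e-01]
 [ 0.000e+00  0.000e+00  0.000e+00  1.000e+00]] 0.0589800728486933
```

View pics/w4.png

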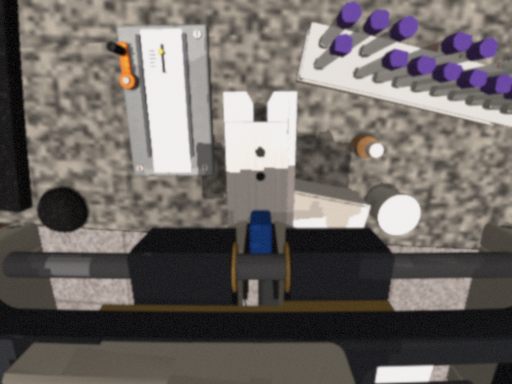

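View pics/s4.png

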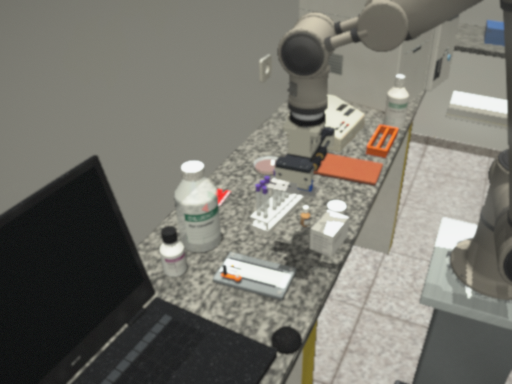

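The holder is fully visible in the wrist view. Its corners are near (117,27), (205,25), (213,174) and (133,176), the brass pin is near (161,52), the keeper pivot near (128,80) and the post near (117,47).

```bash
python3 - <<'E'
from h import *
c=load('w4.png'); im=np.array(c['color']); bgr=cv2.cvtColor(im,cv2.COLOR_RGB2BGR)
hsv=cv2.cvtColor(im,cv2.COLOR_RGB2HSV)
# white bed
m=np.zeros(im.shape[:2],np.uint8); m[20:185,105:217]=1
bed=((hsv[...,2]>225)&(hsv[...,1]<30)&(m>0)).astype(np.uint8)
n,l,st,_=cv2.connectedComponentsWithStats(bed); k=1+np.argmax(st[1:,4]); ys,xs=np.nonzero(l==k)
P=(plane(c,np.c_[xs,ys],.014)[:,:2]*1000).astype(np.float32)
print('bed',cv2.minAreaRect(P),cv2.boxPoints(cv2.minAreaRect(P)).round(1).tolist())
print('corners',(plane(c,[[118,27],[206,25],[213,174],[133,177]],.017)*1000).round(1).tolist())
y=((hsv[...,0]>18)&(hsv[...,0]<40)&(hsv[...,1]>80)&(m>0)).astype(np.uint8); ys,xs=np.nonzero(y[40:70,150:175]); print('pin px',xs+150,ys+40)
big=cv2.resize(bgr[18:188,100:220],None,fx=4.2,fy=3.4,interpolation=cv2.INTER_CUBIC)
big=cv2.resize(bgr[18:100,105:217],None,fx=7,fy=7,interpolation=cv2.INTER_CUBIC)
cv2.imwrite('pics/w4c.png',big)
E
```

```text
bed ((515.3009033203125, 254.96237182617188), (158.74102783203125, 44.720211029052734), 3.962397336959839) [[434.6000061035156, 271.79998779296875], [437.70001220703125, 227.1999969482422], [596.0, 238.10000610351562], [592.9000244140625, 282.79998779296875]]
corners [[593.9, 305.4, 17.0], [600.2, 209.5, 17.0], [436.2, 199.0, 17.0], [426.8, 297.7, 17.0]]
pin px [161 160 161 162 159 160 161 162 159 160 161 162 163 159 160 161 162 163
 160 161 162 163 161 162] [48 49 49 49 50 50 50 50 51 51 51 51 51 52 52 52 52 52 53 53 53 53 54 54]
```

View pics/w4c.png

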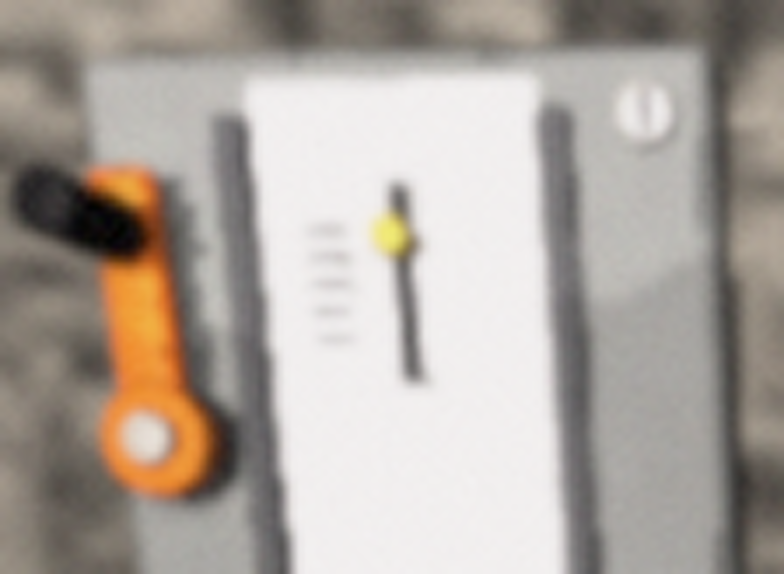

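```bash
python3 - <<'E'
from h import *
c=load('w4.png'); im=np.array(c['color'])
hsv=cv2.cvtColor(im,cv2.COLOR_RGB2HSV).astype(int); g=hsv[...,2]
print('pin top',(plane(c,[[161,51]],.0215)*1000).round(1))
# rail edges: dark-grey strips vs bed, per row
L=[];Rr=[]
for r in range(45,165,4):
    row=g[r,115:215]; w=np.nonzero((row>225)&(hsv[r,115:215,1]<30))[0]
    if len(w)<25: continue
    L.append([115+w.min()-.5,r]);Rr.append([115+w.max()+.5,r])
for n,E in (('L',L),('R',Rr)):
    p=plane(c,E,.0155)[:,:2]*1000; f=cv2.fitLine(p.astype(np.float32),cv2.DIST_HUBER,0,.01,.01).ravel(); print(n,f, np.arctan2(f[1],f[0])%np.pi, (f[3]+(500-f[2])*f[1]/f[0]))
# outer edges: manual corner based; pivot nut
print('nut top',(plane(c,[[105+145/7,18+437/7]],.030)*1000).round(1),'post top',(plane(c,[[105+40/7,18+192/7]],.052)*1000).round(1), 'post base',(plane(c,[[105+125/7,18+232/7]],.026)*1000).round(1))
print('corn',(plane(c,[[117.1,26.3],[205.7,24.9],[213,174],[133,177]],.017)*1000).round(1).tolist())
E
```

```text
pin top [[570.9 257.3  21.5]]
L [9.9782300e-01 6.5948613e-02 5.1355841e+02 2.7626492e+02] 0.06599651 275.3688
R [9.9756056e-01 6.9806740e-02 5.1660059e+02 2.3283186e+02] 0.06986356 231.6702
nut top [[537.9 293.9  30. ]] post top [[568.7 297.4  52. ]] post base [[568.1 297.3  26. ]]
corn [[594.6, 306.4, 17.0], [600.3, 209.8, 17.0], [436.2, 199.0, 17.0], [426.8, 297.7, 17.0]]
```

```bash
python3 - <<'E'
from h import *
c=load('w4.png');bgr=cv2.cvtColor(np.array(c['color']),cv2.COLOR_RGB2BGR)
cv2.imwrite('pics/w4d.png',np.hstack([cv2.resize(bgr[100:185,115:220],None,fx=4,fy=4,interpolation=cv2.INTER_CUBIC),cv2.resize(bgr[85:255,215:307],(320,340),interpolation=cv2.INTER_CUBIC)]))
E
```

```text
(no output)
```

View pics/w4d.png

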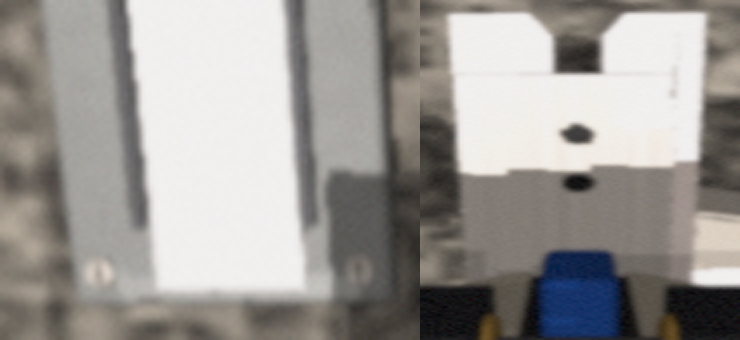

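```bash
python3 - <<'E'
from h import *
c=load('w4.png'); T=T_tool()
X=lambda x,y:[215+(x-420)*92/320,85+y/2]
p=[X(578,72),X(577,134),X(578,183),X(450,15),X(706,13),X(461,240),X(692,240),X(556,72),X(602,72)]
q=plane(c,p,T[2,3]-.183); t=(np.c_[q,np.ones(len(q))]@np.linalg.inv(T).T)[:,:3]*1000
# tool: fwd=-z, left = -y? 
print(np.c_[-t[:,2],-t[:,1]].round(1))
for b in (.187,.180,.190):
    pass
E
```

```text
[[ 66.7   0.7]
 [ 49.4   0.8]
 [ 35.1   0.6]
 [ 81.8  20.7]
 [ 82.4 -19.2]
 [ 17.5  20.8]
 [ 17.5 -19.2]
 [ 66.7   4.2]
 [ 66.7  -3.1]]
```

Measurements so far:
- **Pin:** about (571,257.5) mm, roughly 56 mm along the holder.
- **Holder yaw:** about 0.068 rad.
- **Keeper angle:** about 0.26 rad, with the pivot matching its given offset.
- **Notch point on the held blade:** 69 mm ahead of the tool and 0.7 mm left.

I'm moving to a hover behind the pin.

```bash
python3 -m inch '5 15 0 0 0;8 25 0 0.01 0;8 28 0 0 0;8 25 -10 0 0;6 15 -25 0 0;0 0 -30 0 0;0 0 -30 0 0;0 0 -30 0 0';python3 -m inch '0 0 -15 0 0;0 0 -8 0 0;0 0 0 0 0;0 0 0 0 0'
python3 - <<'E'
from h import *
T=T_tool();print(T.round(4), np.arctan2(-T[1,2],-T[0,2]));c=grab('wrist','w5.png')
b=cv2.cvtColor(np.array(c['color']),cv2.COLOR_RGB2BGR); cv2.imwrite('pics/w5c.png',cv2.resize(b[0:240,140:380],None,fx=2.5,fy=2.5,interpolation=cv2.INTER_CUBIC))
E
```

```text
time: 5.57
tool_pos: [0.4773, 0.2489, 0.2523]
tool_rot: [1.888, 1.57, -1.189]
contact_force: [-0.6, -0.4, -1.1]
opening: 0.0118
time: 5.9
tool_pos: [0.4776, 0.2494, 0.2312]
tool_rot: [3.081, 1.57, 0.005]
contact_force: [0.2, 0.7, 0.8]
opening: 0.0113
[[ 4.000e-04  6.550e-02 -9.979e-01  4.776e-01]
 [ 0.000e+00 -9.979e-01 -6.550e-02  2.494e-01]
 [-1.000e+00  0.000e+00 -4.000e-04  2.312e-01]
 [ 0.000e+00  0.000e+00  0.000e+00  1.000e+00]] 0.06553318342027833
```

View pics/w5c.png

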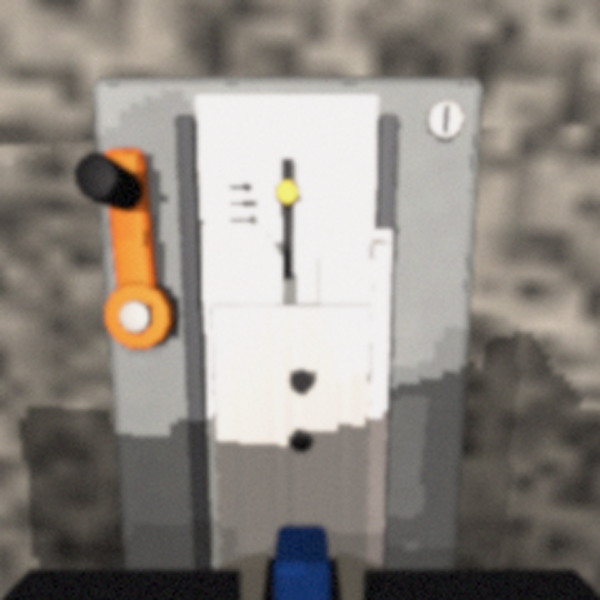

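```bash
python3 - <<'E'
from h import *
c=load('w5.png'); im=np.array(c['color']); T=np.eye(4); s=.0
hsv=cv2.cvtColor(im,cv2.COLOR_RGB2HSV).astype(int)
y=(hsv[...,0]>18)&(hsv[...,0]<40)&(hsv[...,1]>90); y[:60]=0;y[95:]=0;y[:,:240]=0;y[:,270:]=0
ys,xs=np.nonzero(y); print('pin px',xs.mean(),ys.mean(),len(xs)); pin=plane(c,[[xs.mean(),ys.mean()]],.0215)[0]*1000
h=0.068; ex=np.array([np.cos(h),np.sin(h)]); ey=np.array([-ex[1],ex[0]])
print('pin',pin)
f=lambda uv,z:(plane(c,uv,z)[:,:2]*1000-pin[:2])@np.c_[ex,ey]
X=lambda x,y:[140+x/2.5,y/2.5]
print('rails L (inner) ',f([X(195,130),X(211,560)],.0155),'R',f([X(381,130),X(381,225)],.0155))
print('slot',f([X(288,160),X(288,275)],.014))
print('pivot',f([X(135,317)],.030),'post top',f([X(96,178)],.052))
print('blade holes',f([[260.8,152.4],[260.4,176]],.2312-.183))
print('notch bottom?',f([X(290,304)],.2312-.183))
print('right edge',f([X(392,228),X(389,418)],.2312-.183))
print('outer edges', f([X(97,85),X(482,82),X(104,200),X(474,230)],.017))
E
```

```text
pin px 254.55072463768116 76.53623188405797 69
pin [570.67456617 258.47798109  21.5       ]
rails L (inner)  [[  15.47579442   23.14149199]
 [-101.17253112   23.17549674]] R [[ 15.33106169 -23.97085488]
 [ -7.64585658 -24.52113391]]
slot [[  8.45888635  -0.34464658]
 [-20.22521829  -0.14169022]]
pivot [[-30.23900146  37.85848173]] post top [[-0.48414903 39.38389342]]
blade holes [[-43.89888685  -3.73021094]
 [-57.74821066  -3.46392487]]
notch bottom? [[-26.66856331  -1.09126562]]
right edge [[-10.5368709  -23.4075022 ]
 [-52.56545942 -23.95838226]]
outer edges [[ 25.84670595  46.96090436]
 [ 26.24461471 -48.67681   ]
 [ -1.27935461  47.03036451]
 [ -8.94034898 -48.59137992]]
```

```bash
python3 - <<'E'
from h import *
for fn,px in (('w4.png',[[260.1,152],[260.5,176.5]]),('w5.png',[[260.8,152.4],[260.4,176]]),('w3.png',[[260.7,152.5],[260.7,176]])):
    c=load(fn); c['c2w']=np.array(c['T_tool_cam']); print(c['cx'],c['cy'])
    o,d=ray(c,px); t=(.183-o[0])/d[:,0]; p=(o+d*t[:,None])*1000; print(fn,(-p[:,2]).round(1),(-p[:,1]).round(2))
print(np.array(c['T_tool_cam']).round(4))
for i in range(3): print(readout.observe()['tool_pos'])
E
```

```text
260.36522154946357 191.78370544345097
w4.png [49.7 35.3] [-0.43 -0.66]
260.36522154946357 191.78370544345097
w5.png [49.5 35.6] [-0.83 -0.6 ]
260.36522154946357 191.78370544345097
w3.png [49.4 35.6] [-0.67 -0.67]
[[-1.300e-03 -2.712e-01  9.625e-01  1.910e-02]
 [ 1.000e+00 -6.000e-04  1.200e-03  3.000e-04]
 [ 2.000e-04  9.625e-01  2.712e-01 -7.210e-02]
 [ 0.000e+00  0.000e+00  0.000e+00  1.000e+00]]
[0.4777485  0.24961698 0.23183026]
[0.4777485  0.24961698 0.23183026]
[0.4777485  0.24961698 0.23183026]
```

The blade is behind the pin but 3.5 mm to the right of its line. The rail centre agrees with the pin to within 0.5 mm. I'm shifting left and lowering.

```bash
python3 -m inch '0 3.4 -8 0.002 0;0 0 -10 0 0;0 0 -6 0 0;0 0 0 0 0;0 0 0 0 0;0 0 0 0 0'
python3 - <<'E'
from h import *
T=T_tool();print(T.round(4), np.arctan2(-T[1,2],-T[0,2]));c=grab('wrist','w6.png')
b=cv2.cvtColor(np.array(c['color']),cv2.COLOR_RGB2BGR); cv2.imwrite('pics/w6c.png',cv2.resize(b[0:240,140:380],None,fx=2.5,fy=2.5,interpolation=cv2.INTER_CUBIC))
E
```

```text
time: 6.45
tool_pos: [0.4771, 0.2535, 0.2068]
tool_rot: [1.592, 1.571, -1.481]
contact_force: [0.5, -0.5, -0.5]
opening: 0.0115
[[ 0.000e+00  6.880e-02 -9.976e-01  4.771e-01]
 [-1.000e-04 -9.976e-01 -6.880e-02  2.535e-01]
 [-1.000e+00  1.000e-04 -0.000e+00  2.068e-01]
 [ 0.000e+00  0.000e+00  0.000e+00  1.000e+00]] 0.0688846121074549
```

View pics/w6c.png

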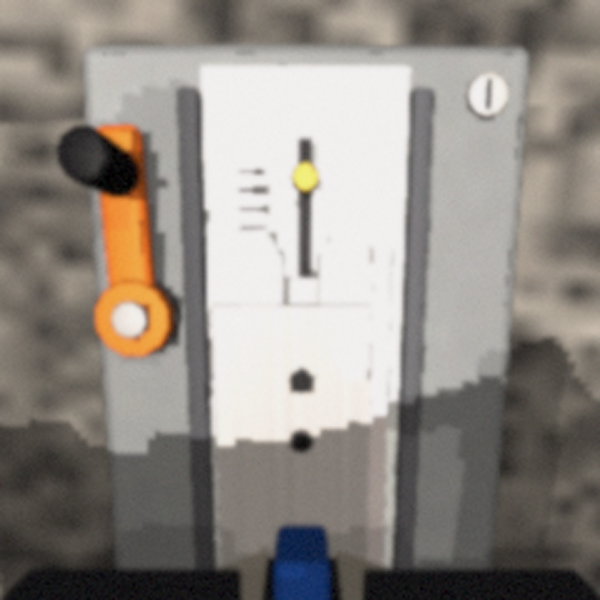

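```bash
cat > ms.py <<'E'
from h import *
import sys
def ms(fn,zb,crop=(60,90,255,275)):
    c=load(fn); im=np.array(c['color']); hsv=cv2.cvtColor(im,cv2.COLOR_RGB2HSV).astype(int)
    y=(hsv[...,0]>18)&(hsv[...,0]<40)&(hsv[...,1]>90); k=np.zeros_like(y); k[crop[0]:crop[1],crop[2]:crop[3]]=1; y&=k
    ys,xs=np.nonzero(y); pin=plane(c,[[xs.mean(),ys.mean()]],.0215)[0]*1000
    h=0.068; ex=np.array([np.cos(h),np.sin(h)]); M=np.c_[ex,[-ex[1],ex[0]]]
    f=lambda uv,z:(plane(c,uv,z)[:,:2]*1000-pin[:2])@M
    g=(hsv[...,2]<110); D=[]
    for r0,r1 in ((145,160),(169,184)):
        k=np.zeros_like(g); k[r0:r1,252:270]=1; yy,xx=np.nonzero(g&k); D.append([xx.mean(),yy.mean()])
    print('pin px',xs.mean(),ys.mean(),'pin',pin,'holes',D); print(f(D,zb+.004)); return c,f
E
python3 - <<'E'
from ms import *
c,f=ms('w6.png',.2068-.187)
X=lambda x,y:[140+x/2.5,y/2.5]
print('rails',f([X(200,150),X(212,560),X(411,150),X(397,560)],.0155))
print('notch',f([X(302,304),X(285,304),X(319,304)],.0238))
E
```

```text
pin px 261.73118279569894 70.56989247311827 pin [570.61534613 258.57252966  21.5       ] holes [[np.float64(260.1276595744681), np.float64(152.19148936170214)], [np.float64(260.1969696969697), np.float64(176.8939393939394)]]
[[-44.08872995   0.85158062]
 [-58.59315327   0.80458275]]
rails [[  6.35394816  23.25145718]
 [-91.64641437  23.66246648]
 [  6.40581023 -23.83791401]
 [-91.64516877 -24.18529597]]
notch [[-26.98937846   0.48405341]
 [-26.99097796   4.27774385]
 [-26.98615299  -3.30991726]]
```

The blade is within 0.8 mm of the pin line, with about 24 mm to go. I'll trim the offset and lower in small steps.

```bash
python3 -m inch '0 -0.6 -2 0 0;0 0 -1 0 0;0 0 0 0 0'; python3 -m inch '0 0 -1 0 0;0 0 0 0 0'; python3 -m inch '0 0 -0.7 0 0;0 0 0 0 0'
```

```text
time: 6.75
tool_pos: [0.4769, 0.2528, 0.2036]
tool_rot: [0.677, 1.571, -2.396]
contact_force: [-0.5, 0.9, -0.3]
opening: 0.0114
time: 6.92
tool_pos: [0.477, 0.2528, 0.2026]
tool_rot: [0.806, 1.571, -2.266]
contact_force: [-0.5, -0.5, 0.1]
opening: 0.0119
time: 7.08
tool_pos: [0.477, 0.2528, 0.2019]
tool_rot: [0.766, 1.571, -2.307]
contact_force: [0.3, 0.4, -0.1]
opening: 0.0119
```

```bash
for i in 1 ; do python3 -m inch '0 0 -0.5 0 0;0 0 0 0 0'; done; python3 -m inch '0 0 -0.5 0 0;0 0 0 0 0'
```

```text
time: 7.25
tool_pos: [0.477, 0.2528, 0.2015]
tool_rot: [0.958, 1.571, -2.115]
contact_force: [-0.7, 0.1, -0.9]
opening: 0.0116
time: 7.42
tool_pos: [0.477, 0.2528, 0.2012]
tool_rot: [2.881, 1.571, -0.192]
contact_force: [-0.6, -1.3, 1.3]
opening: 0.0117
```

```bash
python3 -m inch '0 0 -0.3 0 0;0 0 0 0 0;0 0 0 0 0'
```

```text
time: 7.67
tool_pos: [0.477, 0.2528, 0.2012]
tool_rot: [3.041, 1.571, -0.031]
contact_force: [-1.8, -0.6, 5.3]
opening: 0.0118
```

The blade is on the bed at about 5 N. I'll unload a little and slide towards the pin.

```bash
python3 -m inch '0 0 0.2 0 0;2 0.14 0 0 0;3 0.2 0 0 0;3 0.2 0 0 0;3 0.2 0 0 0;3 0.2 0 0 0;0 0 0 0 0'
python3 - <<'E'
from h import *
T=T_tool();print(T.round(4), np.arctan2(-T[1,2],-T[0,2]));c=grab('wrist','w7.png')
b=cv2.cvtColor(np.array(c['color']),cv2.COLOR_RGB2BGR); cv2.imwrite('pics/w7c.png',cv2.resize(b[0:240,140:380],None,fx=2.5,fy=2.5,interpolation=cv2.INTER_CUBIC))
from ms import *
ms('w7.png',.014,(80,115,250,272))
E
```

```text
time: 8.25
tool_pos: [0.4913, 0.2539, 0.2012]
tool_rot: [-2.725, 1.57, 0.485]
contact_force: [0.0, -0.5, 3.7]
opening: 0.0118
[[ 3.000e-04  6.870e-02 -9.976e-01  4.913e-01]
 [ 2.000e-04 -9.976e-01 -6.870e-02  2.539e-01]
 [-1.000e+00 -1.000e-04 -3.000e-04  2.012e-01]
 [ 0.000e+00  0.000e+00  0.000e+00  1.000e+00]] 0.06873333486472791
pin px 260.685393258427 97.20224719101124 pin [570.75651264 258.60122919  21.5       ] holes [[np.float64(260.0), np.float64(152.25)], [np.float64(260.4852941176471), np.float64(176.77941176470588)]]
[[-30.04189928   0.36186091]
 [-44.46489705   0.07433887]]
```

View pics/w7c.png

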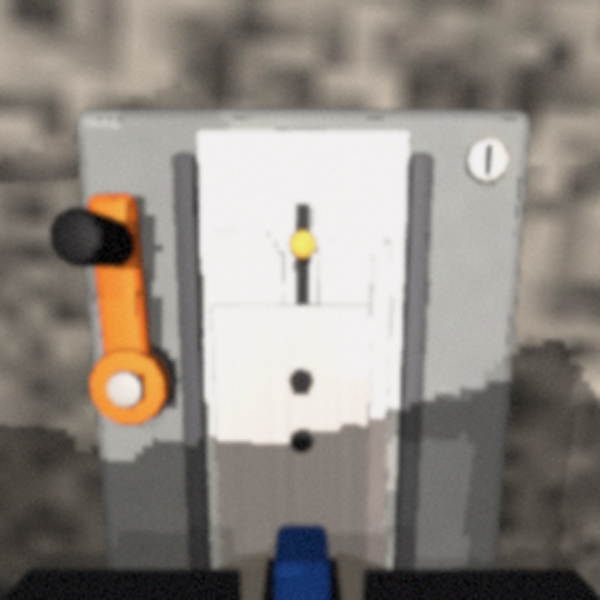

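The pin at crop (302,243) is now in the notch mouth and centred to within 0.3 mm. About 10 mm remains. I'll go on in shorter steps and watch the force.

```bash
python3 -m inch '2 0.14 0 0 0;2 0.14 0 0 0;2 0.14 0 0 0;1 0.07 0 0 0;0 0 0 0 0'; python3 -m inch '1 0.07 0 0 0;0 0 0 0 0'
```

```text
time: 8.72
tool_pos: [0.4977, 0.2543, 0.2012]
tool_rot: [0.124, 1.57, -2.949]
contact_force: [-3.4, 0.5, 7.8]
opening: 0.0115
time: 8.88
tool_pos: [0.4986, 0.2544, 0.2012]
tool_rot: [0.124, 1.57, -2.949]
contact_force: [-4.2, -0.2, 7.2]
opening: 0.0119
```

```bash
python3 -m inch '0.7 0.05 0 0 0;0 0 0 0 0'
```

```text
time: 9.05
tool_pos: [0.4992, 0.2544, 0.2012]
tool_rot: [0.113, 1.57, -2.96]
contact_force: [-4.6, -0.7, 7.5]
opening: 0.0116
```

```bash
python3 -m inch '0 0 0.25 0 0;0.5 0.03 0 0 0;0 0 0 0 0'; python3 -m inch '0.5 0.03 0 0 0;0 0 0 0 0'
```

```text
time: 9.3
tool_pos: [0.5, 0.2544, 0.2012]
tool_rot: [0.258, 1.57, -2.815]
contact_force: [-3.7, 0.2, 5.0]
opening: 0.0119
time: 9.47
tool_pos: [0.5006, 0.2544, 0.2012]
tool_rot: [0.291, 1.57, -2.781]
contact_force: [-3.9, -0.1, 5.1]
opening: 0.0118
```

```bash
python3 -m inch '0.5 0.03 0 0 0;0 0 0 0 0'
```

```text
time: 9.63
tool_pos: [0.5011, 0.2545, 0.2012]
tool_rot: [0.332, 1.57, -2.74]
contact_force: [-2.9, -0.4, 4.8]
opening: 0.0117
```

```bash
python3 -m inch '0.4 0.03 0 0 0;0 0 0 0 0'
```

```text
time: 9.8
tool_pos: [0.5014, 0.2545, 0.2012]
tool_rot: [0.229, 1.57, -2.844]
contact_force: [-3.9, 0.0, 6.1]
opening: 0.0118
```

```bash
python3 - <<'E'
from h import *
c=grab('wrist','w8.png')
b=cv2.cvtColor(np.array(c['color']),cv2.COLOR_RGB2BGR); cv2.imwrite('pics/w8c.png',cv2.resize(b[60:210,200:320],None,fx=4,fy=4,interpolation=cv2.INTER_CUBIC))
from ms import *
ms('w8.png',.014,(100,135,250,272))
E
```

```text
pin px 260.55555555555554 115.9753086419753 pin [570.94154343 258.57736635  21.5       ] holes [[np.float64(260.0), np.float64(152.5)], [np.float64(260.18333333333334), np.float64(176.53333333333333)]]
[[-20.40587878   0.29727431]
 [-34.53742541   0.18698846]]
```

View pics/w8c.png

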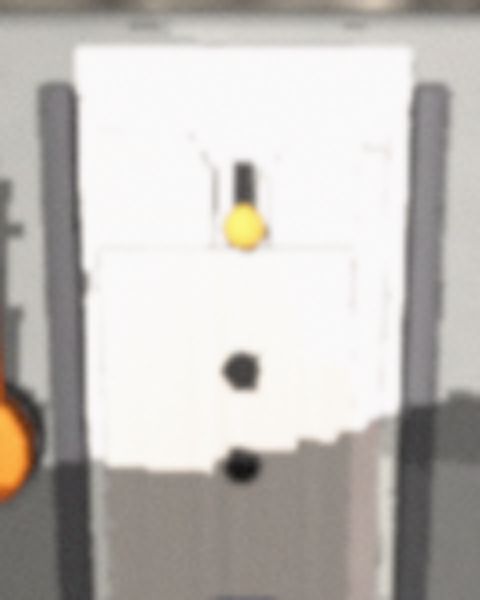

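The pin now appears to touch the notch bottom at crop (244,247), and I estimate 0.3 mm left. I'll feel for contact in small steps.

```bash
python3 -m inch '0.4 0.03 0 0 0;0 0 0 0 0;0 0 0 0 0'
```

```text
time: 10.1
tool_pos: [0.5015, 0.2545, 0.2012]
tool_rot: [0.175, 1.569, -2.898]
contact_force: [-5.9, -0.2, 6.9]
opening: 0.012
```

```bash
python3 -m inch '0.4 0.03 0 0 0;0 0 0 0 0;0 0 0 0 0'
```

```text
time: 10.35
tool_pos: [0.5017, 0.2545, 0.2012]
tool_rot: [0.179, 1.569, -2.894]
contact_force: [-5.4, -0.4, 6.8]
opening: 0.0119
```

```bash
python3 -m inch '0.5 0.03 0 0 0;0 0 0 0 0;0 0 0 0 0'
```

```text
time: 10.6
tool_pos: [0.5019, 0.2546, 0.2012]
tool_rot: [0.168, 1.568, -2.905]
contact_force: [-7.3, 0.3, 9.0]
opening: 0.0119
```

```bash
python3 - <<'E'
from h import *
c=grab('wrist','w9.png')
from ms import *
ms('w9.png',.014,(100,135,250,272))
E
python3 -m inch '0.4 0.03 0.1 0 0;0 0 0 0 0;0 0 0 0 0'
```

```text
pin px 260.62025316455697 116.24050632911393 pin [570.93359992 258.5106592   21.5       ] holes [[np.float64(259.95238095238096), np.float64(152.38095238095238)], [np.float64(260.1333333333333), np.float64(176.48333333333332)]]
[[-20.18606296   0.3554683 ]
 [-34.34927996   0.24535201]]
time: 10.9
tool_pos: [0.5021, 0.2546, 0.2012]
tool_rot: [0.158, 1.567, -2.915]
contact_force: [-8.6, 0.2, 8.9]
opening: 0.0119
```

The force rises without any advance, and the hole-to-pin distance is 20.2 mm against the expected 20.1. The blade is home, so I'm releasing it and checking.

```bash
python3 -m inch '0 0 0 0 0.25;0 0 0 0 0.3;0 0 0 0 0.3;0 0 0 0 0.3'; python3 -m inch '0 0 8 0 0.3;0 0 20 0 0.3;0 0 20 0 0.3;0 0 0 0 0.3;0 0 0 0 0.3'
python3 - <<'E'
from h import *
T=T_tool();print(T.round(4), np.arctan2(-T[1,2],-T[0,2]))
c=grab('wrist','w10.png')
b=cv2.cvtColor(np.array(c['color']),cv2.COLOR_RGB2BGR); cv2.imwrite('pics/w10c.png',cv2.resize(b[20:260,130:390],None,fx=2.5,fy=2.5,interpolation=cv2.INTER_CUBIC))
E
```

```text
time: 11.23
tool_pos: [0.5036, 0.2545, 0.2011]
tool_rot: [2.939, 1.57, -0.134]
contact_force: [-0.2, -0.5, 0.8]
opening: 0.0268
time: 11.65
tool_pos: [0.5037, 0.2547, 0.2507]
tool_rot: [-2.921, 1.568, 0.29]
contact_force: [0.0, -0.5, 0.1]
opening: 0.0273
[[ 3.000e-03  6.870e-02 -9.976e-01  5.037e-01]
 [ 9.000e-04 -9.976e-01 -6.870e-02  2.547e-01]
 [-1.000e+00 -7.000e-04 -3.000e-03  2.507e-01]
 [ 0.000e+00  0.000e+00  0.000e+00  1.000e+00]] 0.06874162564468318
```

View pics/w10c.png

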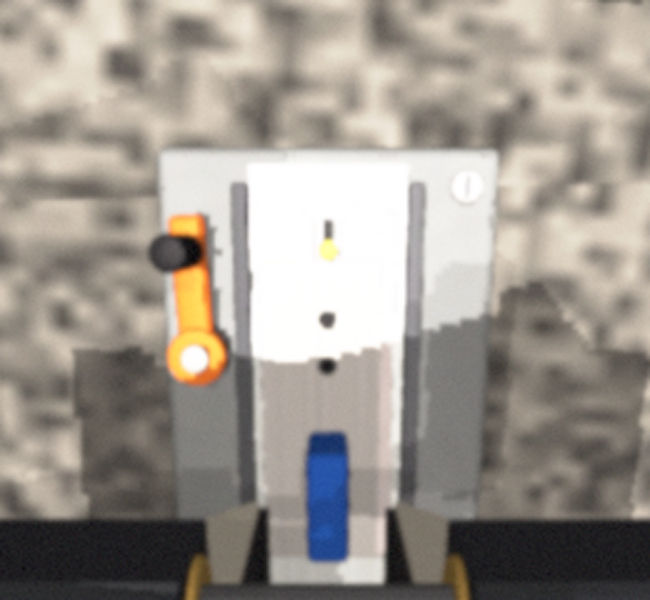

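The blade lies free and aligned in the bed. Next I'll measure the fit, plus the keeper post at crop (170,253) and the pivot at (194,358).

```bash
python3 - <<'E'
from h import *
c=load('w10.png'); im=np.array(c['color']); hsv=cv2.cvtColor(im,cv2.COLOR_RGB2HSV).astype(int)
def cen(mask,r0,r1,c0,c1):
    k=np.zeros_like(mask); k[r0:r1,c0:c1]=1; y,x=np.nonzero(mask&k); return [x.mean(),y.mean()]
yel=(hsv[...,0]>18)&(hsv[...,0]<40)&(hsv[...,1]>90); pp=cen(yel,110,128,252,272)
dk=hsv[...,2]<110; h1=cen(dk,140,156,252,270); h2=cen(dk,158,175,252,270)
pin=plane(c,[pp],.0215)[0]*1000
h=0.068; ex=np.array([np.cos(h),np.sin(h)]); M=np.c_[ex,[-ex[1],ex[0]]]
f=lambda uv,z:(plane(c,uv,z)[:,:2]*1000-pin[:2])@M
X=lambda x,y:[130+x/2.5,20+y/2.5]
print(pp,h1,h2,'pin',pin,'holes',f([h1,h2],.018))
nut=plane(c,[X(194,358)],.030)*1000; top=plane(c,[X(170,253)],.052)*1000; base=plane(c,[X(188,251)],.026)*1000
print('nut',nut,f([X(194,358)],.03),'top',top,f([X(170,253)],.052),'base',base)
print('blue grip top ctr',f([X(328,498)],.044), 'tail', f([X(328,583)],.018))
E
```

```text
[np.float64(260.8888888888889), np.float64(118.66666666666667)] [np.float64(260.5), np.float64(147.5)] [np.float64(260.41379310344826), np.float64(166.27586206896552)] pin [571.49442957 258.5077784   21.5       ] holes [[-20.95363743   0.26054263]
 [-35.12402623   0.31680064]]
nut [[538.30553383 294.35375356  30.        ]] [[-30.67654435  38.01823723]] top [[568.04646029 296.97605746  52.        ]] [[-0.82617315 38.61365593]] base [[567.80485748 297.38059445  26.        ]]
blue grip top ctr [[-67.87580561  -0.23094011]] tail [[-107.88602184   -0.3740993 ]]
```

The close view before release gave 20.2 mm and this farther one gives 20.95 mm, a difference of about 1 px. I'll look again from the same low height to be sure.

```bash
python3 -m inch '-1.5 0 -20 0 0.3;0 0 -20 0 0.3;0 0 -7 0 0.3;0 0 0 0 0.3;0 0 0 0 0.3'
python3 - <<'E'
from h import *
c=grab('wrist','w11.png')
b=cv2.cvtColor(np.array(c['color']),cv2.COLOR_RGB2BGR); cv2.imwrite('pics/w11c.png',np.hstack([cv2.resize(x[60:210,210:310],None,fx=4,fy=4,interpolation=cv2.INTER_CUBIC) for x in (cv2.imread('pics/w9.png'),b)]))
from ms import *
ms('w11.png',.014,(100,135,250,272))
E
```

```text
time: 12.12
tool_pos: [0.5017, 0.2546, 0.2018]
tool_rot: [0.314, 1.569, -2.759]
contact_force: [0.3, 0.1, -0.1]
opening: 0.0275
pin px 260.5875 116.3 pin [570.96832159 258.57592775  21.5       ] holes [[np.float64(260.04761904761904), np.float64(152.83333333333334)], [np.float64(260.26984126984127), np.float64(177.14285714285714)]]
[[-20.49569461   0.28580825]
 [-34.85161936   0.1505414 ]]
```

View pics/w11c.png

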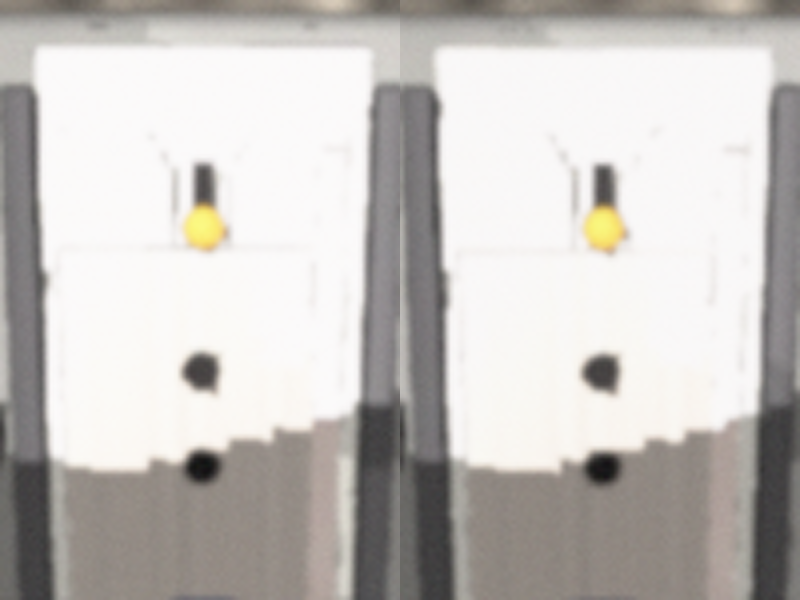

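The pin is centred with the notch bottom line right under it. Hole to pin is 20.5 mm, so the blade is within about 0.4 mm of touching and released. Before moving to the keeper post I'll check where the bottles and laptop are.

```bash
python3 - <<'E'
from h import *
c=load('side0.png')
print('big bottle base',(plane(c,[[202,245],[182,240],[220,240]],0)*1000).round(0).tolist())
print('small bottle base',(plane(c,[[175,273]],0)*1000).round(0).tolist())
print('laptop edge',(plane(c,[[150,293],[275,355]],0.015)*1000).round(0).tolist())
s=load('scene0.png')
print('small bottle base',(plane(s,[[221,167]],0)*1000).round(0).tolist(),'top ray at y?',(plane(s,[[221,143]],0.08)*1000).round(0).tolist())
print('big base',(plane(s,[[246,178]],0)*1000).round(0).tolist(),'laptop corner',(plane(s,[[192,152],[192,135]],0.015)*1000).round(0).tolist())
# big bottle top height
o,d=ray(c,[[193,165]]); o2,d2=ray(s,[[246,108]])
A=np.c_[d[0],-d2[0]]; t=np.linalg.lstsq(A,o2-o,rcond=None)[0]; print('top',o+d[0]*t[0],o2+d2[0]*t[1])
o,d=ray(c,[[169,232]]); o2,d2=ray(s,[[221,144]])
A=np.c_[d[0],-d2[0]]; t=np.linalg.lstsq(A,o2-o,rcond=None)[0]; print('top sm',o+d[0]*t[0],o2+d2[0]*t[1])
E
```

```text
big bottle base [[686.0, 208.0, 0.0], [744.0, 211.0, 0.0], [654.0, 172.0, 0.0]]
small bottle base [[693.0, 322.0, -0.0]]
laptop edge [[698.0, 412.0, 15.0], [378.0, 449.0, 15.0]]
small bottle base [[697.0, 306.0, 0.0]] top ray at y? [[697.0, 304.0, 80.0]]
big base [[708.0, 194.0, 0.0]] laptop corner [[673.0, 437.0, 15.0], [765.0, 583.0, 15.0]]
top [0.70096067 0.18459986 0.21807901] [0.69789555 0.18557009 0.21373463]
top sm [0.71179075 0.29474492 0.09798014] [0.69370525 0.2989515  0.07886753]
```

```bash
python3 -m inch '0 0 20 0 0.3;0 0 30 0 0.4;16 10 10 0 0.4;20 13 0 0 0.4;20 13 0 0 0.4;10 6.5 0 0 0.4;0 0 0 0 0.4;0 0 0 0 0.4'
python3 - <<'E'
from h import *
T=T_tool();print(T.round(4), np.arctan2(-T[1,2],-T[0,2]))
c=grab('wrist','w12.png')
E
```

```text
time: 12.83
tool_pos: [0.5678, 0.2972, 0.2628]
tool_rot: [-3.117, 1.57, 0.094]
contact_force: [-0.6, -0.6, -0.1]
opening: 0.037
[[ 5.000e-04  6.900e-02 -9.976e-01  5.678e-01]
 [ 1.000e-04 -9.976e-01 -6.900e-02  2.972e-01]
 [-1.000e+00 -0.000e+00 -5.000e-04  2.628e-01]
 [ 0.000e+00  0.000e+00  0.000e+00  1.000e+00]] 0.06907000035202823
```

View pics/w12.png

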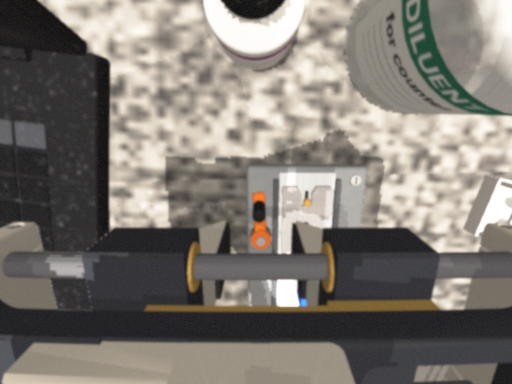

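The post at (259,211) lies on the jaw centre line. I'll check its position once more before descending.

```bash
python3 - <<'E'
from h import *
c=load('w12.png')
b=cv2.imread('pics/w12.png'); cv2.imwrite('pics/w12c.png',cv2.resize(b[155:255,190:350],None,fx=4.5,fy=4.5,interpolation=cv2.INTER_CUBIC))
hsv=cv2.cvtColor(b,cv2.COLOR_BGR2HSV).astype(int)
k=(hsv[...,2]<60); k2=np.zeros_like(k);k2[200:224,250:270]=1; y,x=np.nonzero(k&k2); print(x.mean(),y.mean(),x.min(),x.max(),y.min(),y.max())
print((plane(c,[[x.mean(),y.mean()]],.052)*1000).round(1),(plane(c,[[x.mean(),y.mean()]],.04)*1000).round(1))
E
```

```text
258.63101604278074 211.24064171122996 253 264 202 220
[[571.7 298.1  52. ]] [[567.4 297.8  40. ]]
```

View pics/w12c.png

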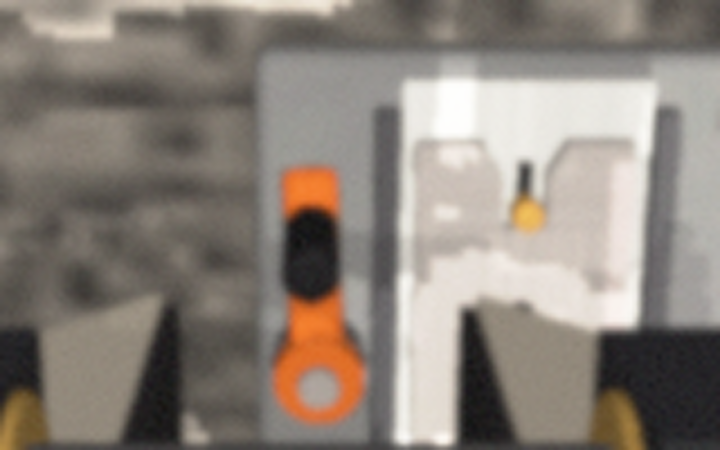

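The post centre is (567.4,297.8), within 1 mm of the tool. This shaded view also shows the pin at crop (528,213) seated at the bottom of the notch. Descending and gripping the post lightly.

```bash
python3 -m inch '0 0.5 -20 0 0.4;0 0 -20 0 0.4;0 0 -7 0 0.4;0 0 0 0 0.4;0 0 0 0 0.4'; python3 -m inch '0 0 0 0 0;0 0 0 0 0;0 0 0 0 0;0 0 0 0 0;0 0 0 0 0' 8
```

```text
time: 13.3
tool_pos: [0.5676, 0.2974, 0.2157]
tool_rot: [0.548, 1.57, -2.525]
contact_force: [0.4, 0.3, 0.3]
opening: 0.0364
time: 13.72
tool_pos: [0.5679, 0.2978, 0.2158]
tool_rot: [-2.725, 1.57, 0.485]
contact_force: [0.3, -0.6, 1.4]
opening: 0.0099
```

Gripped: the opening is 9.9 mm and the post is 10 mm. Now I'll work out the arc increments.

```bash
python3 - <<'E'
import numpy as np
P=np.array([538.2,294.2]); S=np.array([567.8,297.6]); r=30; a0=np.arctan2(*(S-P)[::-1]); a1=-1.503-0.02
a=np.linspace(a0,a1,25); W=P+r*np.c_[np.cos(a),np.sin(a)]; d=np.diff(np.vstack([S,W[1:]]),axis=0).round(1)
print(a0,a1); print(';'.join(f'{x} {y} 0 0 0' for x,y in d[:8]));print(';'.join(f'{x} {y}' for x,y in d[8:16]));print(';'.join(f'{x} {y}' for x,y in d[16:])); print(W[[8,16,24]])
E
```

```text
0.11436365342290554 -1.523
0.4 -2.0 0 0 0;0.0 -2.0 0 0 0;-0.1 -2.0 0 0 0;-0.3 -2.0 0 0 0;-0.4 -2.0 0 0 0;-0.5 -2.0 0 0 0;-0.7 -1.9 0 0 0;-0.8 -1.9 0 0 0
-0.9 -1.8;-1.0 -1.8;-1.2 -1.7;-1.3 -1.6;-1.4 -1.5;-1.5 -1.4;-1.6 -1.3;-1.7 -1.2
-1.7 -1.1;-1.8 -1.0;-1.9 -0.8;-1.9 -0.7;-2.0 -0.6;-2.0 -0.4;-2.0 -0.3;-2.0 -0.2
[[565.45113323 281.65505131]
 [554.98007129 269.33176308]
 [539.63334392 264.23426081]]
```

```bash
python3 -m inch '0.2 -2 0 0 0;0 -2 0 0 0;-0.1 -2 0 0 0;-0.3 -2 0 0 0;-0.4 -2 0 0 0;-0.5 -2 0 0 0;-0.7 -1.9 0 0 0;-0.8 -1.9 0 0 0'
```

```text
time: 14.38
tool_pos: [0.5652, 0.2816, 0.2155]
tool_rot: [-2.981, 1.57, 0.229]
contact_force: [0.6, 2.7, 4.3]
opening: 0.0095
```

```bash
python3 -m inch '-0.9 -1.8 0.3 0 0;-1 -1.8 0 0 0;-1.2 -1.7 0 0 0;-1.3 -1.6 0 0 0;-1.4 -1.5 0 0 0;-1.5 -1.4 0 0 0;-1.6 -1.3 0 0 0;-1.7 -1.2 0 0 0'
```

```text
time: 15.05
tool_pos: [0.5544, 0.2694, 0.2155]
tool_rot: [0.593, 1.571, -2.48]
contact_force: [2.1, 3.6, 1.1]
opening: 0.0095
```

```bash
python3 -m inch '-1.7 -1.1 0 0 0;-1.8 -1 0 0 0;-1.9 -0.8 0 0 0;-1.9 -0.7 0 0 0;-2 -0.6 0 0 0;0 0 0 0 0'
```

```text
time: 15.55
tool_pos: [0.5449, 0.2654, 0.2155]
tool_rot: [-0.603, 1.57, 2.608]
contact_force: [1.7, 4.8, 0.1]
opening: 0.0095
```

```bash
python3 -m inch '-2 -0.2 0 0 0;-2 -0.1 0 0 0;-1.5 0 0 0 0;0 0 0 0 0'
```

```text
time: 15.88
tool_pos: [0.5407, 0.2651, 0.2157]
tool_rot: [-3.025, 1.567, 0.185]
contact_force: [8.3, 4.6, -4.1]
opening: 0.0093
```

The force rises at x = 540.7 mm and the stop was predicted at 540.2 mm, so the keeper seems fully round. I'll look before letting go.

```bash
python3 - <<'E'
from h import *
c=grab('wrist','w13.png'); b=cv2.imread('pics/w13.png'); 
c2=grab('side','s13.png'); d=cv2.imread('pics/s13.png')
cv2.imwrite('pics/w13c.png',np.hstack([cv2.resize(b[80:280,170:350],(450,500),interpolation=cv2.INTER_CUBIC),cv2.resize(d[230:310,200:310],(350,500),interpolation=cv2.INTER_CUBIC)]))
E
```

```text
(no output)
```

View pics/w13c.png

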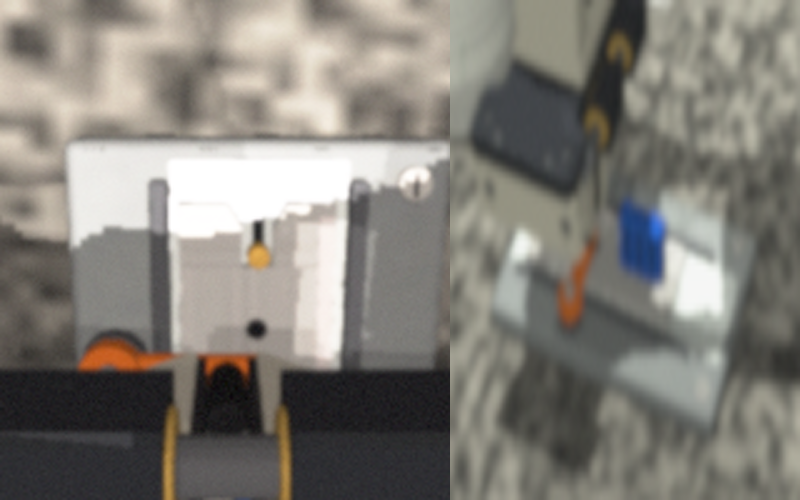

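The keeper lies straight across the blade with the pin at crop (258,257) still in the notch bottom. Letting go and rising straight up.

```bash
python3 -m inch '0.5 0 0 0 0.15;0 0 0 0 0.25;0 0 0 0 0.25;0 0 0 0 0.25'; python3 -m inch '0 0 10 0 0.25;0 0 20 0 0.25;0 0 30 0 0.3;0 0 30 0 0.3;-20 0 20 0 0.3;-30 0 0 0 0.3;0 0 0 0 0.3;0 0 0 0 0.3'
python3 - <<'E'
from h import *
T=T_tool();print(T[:3,3])
c=grab('wrist','w14.png'); grab('scene','sc14.png'); b=cv2.imread('pics/w14.png'); cv2.imwrite('pics/w14c.png',cv2.resize(b[60:240,160:360],None,fx=3,fy=3,interpolation=cv2.INTER_CUBIC))
E
```

```text
time: 16.32
tool_pos: [0.5398, 0.2646, 0.2152]
tool_rot: [0.458, 1.568, -2.615]
contact_force: [0.2, 0.2, -1.0]
opening: 0.0219
time: 16.98
tool_pos: [0.4891, 0.265, 0.3268]
tool_rot: [2.707, 1.57, -0.364]
contact_force: [-0.2, -1.2, -0.1]
opening: 0.0275
[0.48908001 0.26502981 0.32676196]
```

View pics/w14c.png

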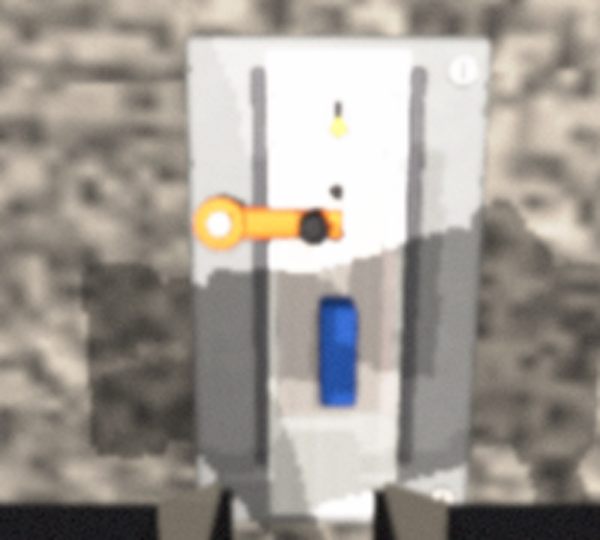

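View pics/sc14.png

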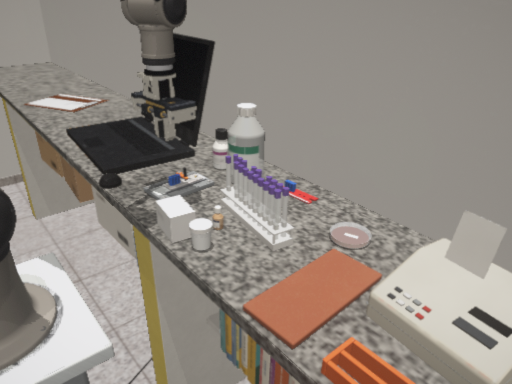

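The keeper is across the blade, and the cup at (202,234) and vial at (218,217) stand where they were. One last numeric check follows.

```bash
python3 - <<'E'
from h import *
c=load('w14.png'); X=lambda x,y:[160+x/3,60+y/3]
pin=plane(c,[X(338.5,128)],.0215)[0]*1000
h=0.068; ex=np.array([np.cos(h),np.sin(h)]); M=np.c_[ex,[-ex[1],ex[0]]]
f=lambda uv,z:(plane(c,uv,z)[:,:2]*1000-pin[:2])@M
pv=f([X(217,223)],.03)[0]; po=f([X(313,227)],.052)[0]; d=po-pv
print('hole',f([X(336,192)],.018),'tail',f([X(325,412)],.018),'grip',f([X(339,310)],.044))
print('pivot',pv,'post',po,'r',np.hypot(*d),'keeper',np.deg2rad(107.1)-np.pi/2-np.arctan2(d[1],d[0]))
s0=load('scene0.png')['color'].astype(int); s1=load('sc14.png')['color'].astype(int)
print('cup/vial diff',np.abs(s0-s1)[200:250,190:226].mean())
E
```

```text
hole [[-20.16530976   0.41889356]] tail [[-95.87184194   3.36704813]] grip [[-54.90781999   0.12545325]]
pivot [-29.37352033  38.72749256] post [-28.83972348   8.45957007] r 30.272629075845806 keeper 1.8516137286682255
cup/vial diff 16.82203703703704
```

```bash
python3 - <<'E'
import cv2,numpy as np
cv2.imwrite('pics/cmp.png',np.hstack([cv2.resize(cv2.imread(f'pics/{n}.png')[190:255,150:235],None,fx=4.5,fy=4.5,interpolation=cv2.INTER_CUBIC) for n in('scene0','sc14')]))
E
```

```text
(no output)
```

View pics/cmp.png

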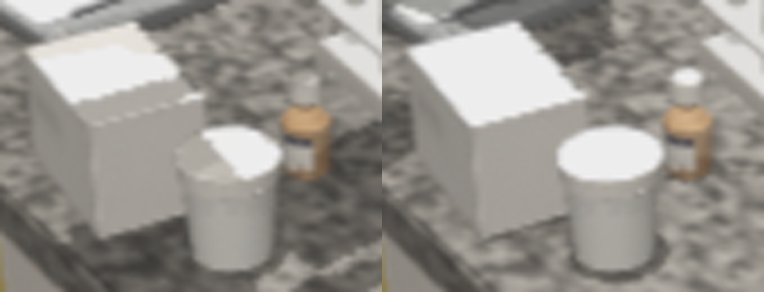

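The cup and vial haven't moved. The only difference between the two pictures is the arm's shadow. Handing in.

```bash
python3 -c "
from cell import workorder
print(workorder.hand_in())"
```

```text
the job is handed in; nothing more can be done
None
```

The job is handed in. The steel blade lies in the holder with its notch home on the pin, and the orange keeper is swung shut over it. I slid the blade along the bed until I felt the pin. The measured force stayed under about 9 N each way. The handover gave no verdict.

My last checks before handing in, about 17 s into the 58 s:
- **Blade position:** the blade's first hole is 20.2 mm behind the pin, where 20.1 mm is expected when home, and 0.4 mm off its line. Flatness was judged only from the bed contact and the pictures, not measured.
- **Keeper:** about 1.85 rad from the picture, against the stop, and released with the gripper well clear.
- **Cup and vial:** at the same place in the pictures before and after; only the arm's shadow differs.

Not every check agreed. One view after releasing the blade gave 20.95 mm and a closer repeat gave 20.5 mm. The tail of the blade measured 95.9 mm behind the pin, where 97 mm is expected. A single point I picked for the front of the blue grip did not match (55 mm, about 54 expected). All of these lie within the 2 mm allowed and match the pixel resolution of those views.

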